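# Draw the coin case out of the hood and seat it in the corner of the inspection plate

## Task

The flat coin case is pushed in under the low hood of the inspection plate: press down gently on top of its exposed part, draw it out towards you, and slide it until it lies flat and square in the corner, flush against both the front lip and the upright steel side fence, ready to be photographed. Its clear lid is thin and its contents heavy: never press on it with more than 16 N, do not lift or tip it, do not ram the lip or fence, do not bump the hood, and leave the other things alone. Finish with your hand off everything.

Things in the scene. Friction and masses are not known exactly. Their poses are not given: they have to be found in the camera images.
- plate: grey inspection plate fixed to the table, 300 x 300 x 12 mm thick; origin at the centre of its underside, x away from the robot (towards the hood), y to the left, z up. Its top is 12 mm above its origin. All parts on it keep its orientation.
- lip: steel front lip of the plate, a strip 12 mm wide (x), 260 mm long (y), 10 mm high above the plate's top, along the plate's edge nearest the robot; origin at the centre of its underside, so its inner (far) face is 6 mm in +x of the origin.
- hood: low dark steel hood fixed on the far part of the plate, 100 mm deep (x), 202 mm wide (y), 44 mm high above the plate's top, open to the front (-x), inner opening 190 mm wide and 40 mm high; origin at the centre of its footprint, at the plate's top; its front edge is 50 mm in -x of the origin.
- fence: upright steel side fence fixed on the plate at its left or right edge, a strip 150 mm long (x), 16 mm wide (y) and 14 mm high; origin at the centre of its underside, at the plate's top; its inner face is 8 mm from the origin, towards the plate's middle.
- scale: white photo scale bar with black ticks fixed at the opposite side edge, 150 mm long, 16 mm wide, only 3 mm thick; not a stop. Origin at the centre of its underside.
- case_top (a point): point in the middle of the coin case, 21 mm above its underside. The clear lid's top lies 0 to 10 mm above this point, depending on how the case is packed (feel for it). The lid, over rows of coins, is a stiff plate 106 x 126 mm on firm foam: pressed, it sinks about 1 mm for every 8 N, up to 4 mm; this point does not sink. At the start the front 45 to 65 mm of the case stick out of the hood.
- ringbox: small closed blue ring box, 56 x 56 x 41 mm, standing beside the plate; bystander. Origin at the centre of its underside.
- loupe: small black loupe, 38 mm across and 38 mm high, standing beside the plate; bystander. Origin at the centre of its underside.
- jewel_tray: open black jewellery tray with rings, 85 x 120 x 25 mm, beside the plate; bystander. Origin at the centre of its underside.
- case: flat coin case, 110 mm (x) x 130 mm (y) x 21 to 31 mm high: dark wood base 12 mm high; 0.4 to 0.8 kg. Lies a little askew at first. Origin at the centre of its underside, x away from the robot, y left, z up. The lid must be pressed hard enough (some 5 to 9 N straight down) or the finger slips on it. Seated, its near face touches the lip, its left or right face the fence.
Things that resemble listed ones, but are neither listed nor needed, are in the scene too. Leave any green or orange look-alike of the case alone.

How it is judged (in metres and radians):
On the way:
1. the case has been drawn wholly out of the hood, flat on the plate (x of case_top in the frame of hood below -0.11 m and z of case_top in the frame of plate below 0.036 m), for 0.1 s.
At the end, for the whole second after the job is handed in: the case lies flat on the plate, square with it to 2 degrees, its near face within about 3 mm of the front lip and its side face within about 3 mm of the steel side fence (x of case_top in the frame of lip between 0.058 and 0.0638 m and y of case_top in the frame of fence between -0.0758 and 0.0758 m and angle between the x axis of case_top and the x axis of plate, either way round below 0.035 rad and z of case_top in the frame of plate below 0.035 m and angle between case_top's own z axis and vertical below 0.03 rad); the robot touches nothing.
It fails at once if the case was pressed or pushed with more than 16 N (contact force between any of the fingers, the arm and case above 16 N).
It fails at once if the case was rammed against the lip or fence (over 30 N) (contact force between any of lip, fence and anything else above 30 N).
It fails at once if the case was lifted or tipped (angle between case_top's own z axis and vertical above 0.1 rad or z of case_top in the frame of plate above 0.04 m).
It fails at once if the hood was bumped (over 5 N) (contact force between any of the fingers, the arm and hood above 5 N).
It fails at once if a bystander was moved by more than 10 mm (distance of any of ringbox, loupe, jewel_tray from where it was at the start of the episode above 0.01 m).
It also fails if it takes over 51 s, if anything falls off the work surface, if the arm or the gripper's body presses on something with over 40 N, if the wrist force passes 120 N, or if a joint passes its speed limit or range.

## Robot

A 6-joint arm with a two-finger parallel gripper is mounted at the origin on the work surface. World frame = base frame: x ahead of the robot, y to its left, z up, the work surface at z = 0. Lengths are in m, angles in degrees, forces in N, time in s.
With the tool pointing down it reaches from about 0.375 to 0.75 m from the base axis. Payload 9 kg.
Tool frame: the origin (TCP) lies where the fingers leave the gripper's body, on its centre line; the fingertips stand 73 mm ahead of it and the grasp point (between the pads) lies 54 mm ahead of it (robot.tip_reach is the distance from the TCP to the fingertips, in m); z points along the fingers, y is the direction in which the jaws open and shut (so a half turn about z gives the same grasp; the last joint's range is limited). The gripper opens to 85 mm and grips with 20 to 120 N. Pads are 22 mm wide; open, the fingers measure 114 mm over their backs; the gripper's body (76 mm by 85 mm) begins 54 mm behind the grasp point. The pads swing forward as they close: fully open they stand 13 mm farther back than shut.
Start: joints at [-12.473, 5.964, 5.575, 89.605, 0, 77.527], TCP at [0.6, 0, 0.304] pointing down, gripper open.
Joint ranges: [-171.21, 171.21], [-48.23, 106.86], [-62.78, 66.21], [-105.2, 120.99], [-86.42, 89.51], [-180, 180]. Speed limits (degrees/s): [127.2, 127.2, 147.25, 180, 180, 180].

## Interface

Orientations are given as [roll, pitch, yaw] about the fixed x, y, z axes, in that order (R = Rz(yaw) Ry(pitch) Rx(roll)).
In Python, from plant import robot gives the robot as it stands. Calls block until the motion is done:
- robot.move_pose(position, orientation): joint-space move of the TCP to a pose.
- robot.line_to(position, vel=0.15, rotation=None, guard=None): straight line of the TCP; rotation=None keeps the orientation; vel is the mean speed in m/s. With guard (N) it stops when the force on the tool has changed by that much, and returns True; else False.
- robot.goto_joints(angles): joint-space move.
- robot.set_gripper(opening): finger opening in m; the grip force is fixed at half the most; returns when the fingers have stopped.
- robot.pause(seconds).
- robot.ik(position, orientation): joint angles nearest the present ones, or None.
- robot.observe(): the state.
- robot.grab_frame(name): name is "scene" or "side" or "wrist"; returns the picture (420x560x3 uint8, blue, green, red); there is no depth.
- robot.get_calibration(name): a dict with "vertical_fov" (degrees; the focal length in pixels is half the picture's height over the tangent of half this angle, whatever the lens; pixels are square), "cx", "cy" (the principal point, pixels), "k1" (the pictures are not rectified: a ray, as slopes to the right and down, at radius r is drawn at 1 + k1 r^2 times it, then the intrinsics apply), "rvec" (rotation vector, rad) and "tvec" (3), from world to camera coordinates, as OpenCV has them. Camera axes: x right, y down, z forward; pixel columns grow to the right and rows downward; lengths in m; the calibration is good to about 2 mm. A picture is of the moment at which its call begins: read the wrist's pose just before it. get_calibration takes no time and is no camera call; for the wrist camera it gives the pose at the moment of the call.
A pose or a line that the arm cannot do raises robot.IKError and nothing moves.
- robot.job_done(): hands the job in, once; it reports no verdict.
The state is a dict: "time": time; "q": joint angles; "qvel": joint speeds; "joint_torque": joint torques, N m; "tool_pos": TCP position; "tcp_rot": TCP orientation; "ft_force": force on the tool from outside, world axes, zero at the start; "torque": the same for the moment, N m; "gripper_width": finger opening in m.
Only numpy, scipy, OpenCV 4.12 (cv2) and the standard library are available. Lean on these libraries where they do the work, as an engineer would, in place of code of your own. Each camera call takes 0.05 s, during which the arm holds its last target.

## Working session

There is one attempt and no reset: what is moved stays moved. The work goes in short steps, each a Python script; the robot and the scene stay as the last script left them, time stands still between calls to the robot, and variables do not carry over. Pictures are saved under pics/ and viewed, and the job is handed in when it is done.

```bash
ls; mkdir -p pics; python3 - <<'E'
from plant import robot
import cv2
for n in("scene","side","wrist"):
    c=robot.get_calibration(n); print(n,c)
    cv2.imwrite(f"pics/{n}0.png",robot.grab_frame(n))
s=robot.observe(); print(s)
E
```

```text
pics
scene {'vertical_fov': 45.54016740179799, 'cx': 289.62261319009934, 'cy': 207.91377790846366, 'k1': -0.007795543262507106, 'rvec': array([ 1.44619538,  2.3279551 , -0.68347382]), 'tvec': array([ 0.20962672, -0.40046516,  1.35224215])}
side {'vertical_fov': 46.42966094215081, 'cx': 275.5013800502505, 'cy': 211.72896382486107, 'k1': -0.1502193920385909, 'rvec': array([ 0.13980249, -2.82661342,  1.32558922]), 'tvec': array([0.54658414, 0.0640554 , 1.17894985])}
wrist {'vertical_fov': 63.48378202822221, 'cx': 280.47806195904377, 'cy': 211.30198797895082, 'k1': -0.05001814046757343, 'rvec': array([-2.82770813e+00, -8.44905934e-04,  9.34789497e-05]), 'tvec': array([-0.60017537, -0.04023714,  0.37834921])}
{'time': 0.15, 'q': array([-1.24701136e+01,  5.99008079e+00,  5.53922351e+00,  8.96050810e+01,
        1.84744709e-03,  7.75250207e+01]), 'qvel': array([ 0.06898539, -0.12688424,  0.08134755,  0.0192193 , -0.07555747,
        0.13763706]), 'joint_torque': array([ 3.56894714e-03, -5.57353413e+01,  5.04006886e+01,  1.24952567e-02,
       -2.60494489e-04,  1.42527287e-05]), 'tool_pos': array([5.99827940e-01, 8.84792894e-05, 3.03326388e-01]), 'tcp_rot': array([-1.79945781e+02, -1.38872303e-02,  9.00048582e+01]), 'ft_force': array([-0.05373274,  0.01983203,  0.03588523]), 'torque': array([-0.06922757,  0.0620717 , -0.02842659]), 'gripper_width': 0.08532056553938343}
```

View pics/scene0.png

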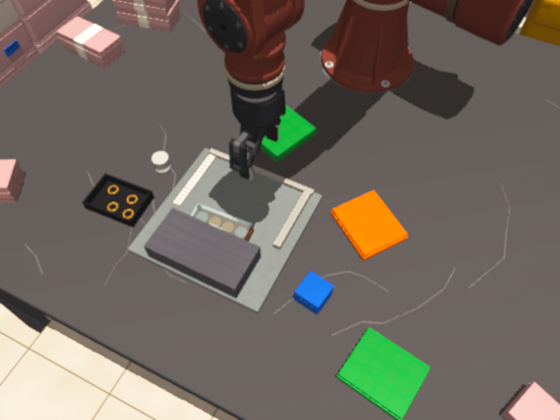

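View pics/side0.png

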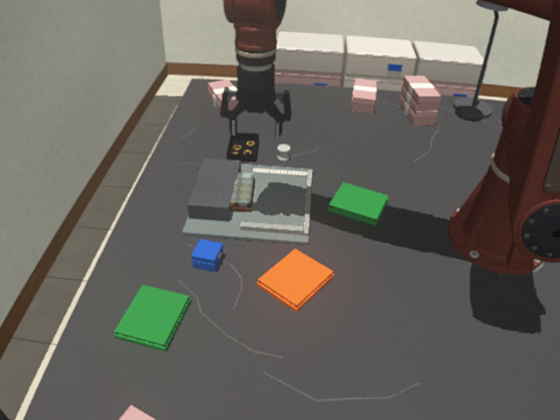

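View pics/wrist0.png

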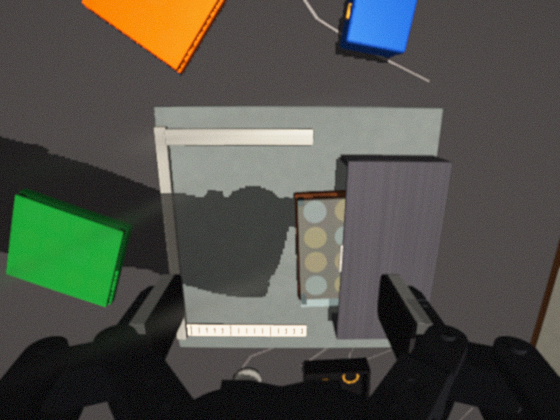

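The wrist view has +x to the right and +y up. It shows the steel fence along the top (about (235,136), so on the left side), the ticked scale at the bottom (245,330), the lip at x≈165 and the hood at (395,250). The coin case sticks out of the hood at (320,250).

Things that could be taken for the case:
- Green block at wrist (70,250).
- Orange block at wrist (150,25).
- Second green block at scene (384,372).
- Coin-filled wooden case at wrist (320,250). This is the one I choose, because it has a clear lid, coins and a wood base and sits under the hood.

Next is a close crop to check that choice.

```bash
cat > h.py <<'E'
import numpy as np, cv2
def K(c,H=420):
    f=H/2/np.tan(np.radians(c["vertical_fov"])/2)
    return np.array([[f,0,c["cx"]],[0,f,c["cy"]],[0,0,1]])
def ray(c,px):
    p=cv2.undistortPoints(np.array(px,float).reshape(-1,1,2),K(c),np.array([c["k1"],0,0,0,0.]))[:,0]
    R=cv2.Rodrigues(np.array(c["rvec"]))[0]; t=np.array(c["tvec"]).ravel()
    return -R.T@t, np.c_[p,np.ones(len(p))]@R
def onz(c,px,z):
    o,d=ray(c,px); return o+d*((z-o[2])/d[:,2])[:,None]
def proj(c,P):
    return cv2.projectPoints(np.array(P,float).reshape(-1,1,3),np.array(c["rvec"]),np.array(c["tvec"]),K(c),np.array([c["k1"],0,0,0,0.]))[0][:,0]
E
python3 - <<'E'
import cv2
im=cv2.imread("pics/wrist0.png")
cv2.imwrite("pics/crop_case.png",cv2.resize(im[170:330,270:370],None,fx=3.6,fy=3.6,interpolation=cv2.INTER_CUBIC))
cv2.imwrite("pics/crop_plate.png",cv2.resize(im[90:360,140:460],None,fx=2.2,fy=2.2,interpolation=cv2.INTER_CUBIC))
E
```

```text
(no output)
```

View pics/crop_case.png

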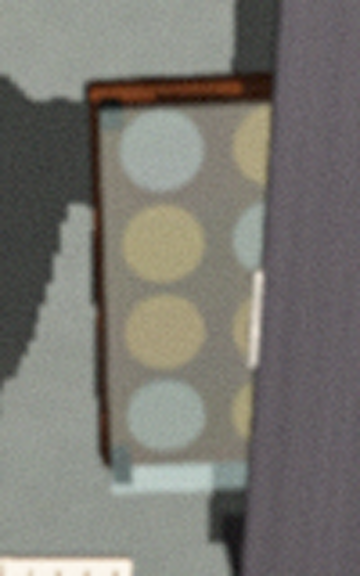

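View pics/crop_plate.png

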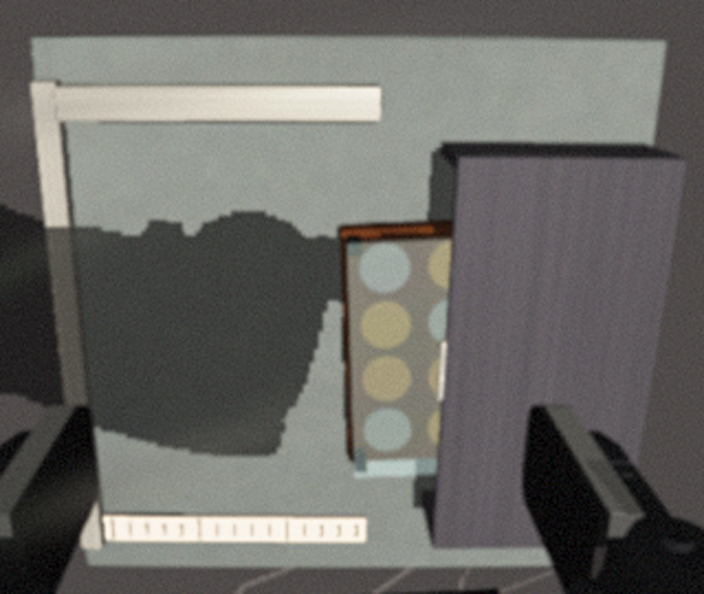

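```bash
python3 - <<'E'
from plant import robot
from h import *
c=robot.get_calibration("wrist")
print("cam",onz(c,[[280,210]],0)[0], ray(c,[[0,0]])[0])
f=lambda l:[[x/2.2+140-.27,y/2.2+90-.27] for x,y in l]
def s(n,l,z): print(n,z,np.round(onz(c,f(l),z),4).tolist())
s("plate TL TR BL",[(33,38),(666,40),(90,566)],.012)
s("fence top: outer far, inner far, inner near,",[(380,86),(380,119),(60,121)],.026)
s("lip inner top edge",[(62,122),(101,545)],.022)
s("hood top front: L,R",[(443,146),(433,546)],.056)
s("hood base front left (443,146)",[(431,150)],.012)
for z in(.024,.033,.043): s("wood NL",[(341,229),(452,222)],z)
for z in(.033,.038,.043): s("lid NL NR",[(349,242),(357,474)],z)
for z in(.012,.024): s("near face top, bottom",[(341,229),(352,460)],z)
E
```

```text
cam [ 0.59973978 -0.04040907  0.        ] [0.60021166 0.07888486 0.37229631]
plate TL TR BL 0.012 [[0.4712, 0.0743, 0.012], [0.7672, 0.0741, 0.012], [0.4705, -0.2238, 0.012]]
fence top: outer far, inner far, inner near, 0.026 [[0.6321, 0.053, 0.026], [0.6325, 0.0381, 0.026], [0.485, 0.0375, 0.026]]
lip inner top edge 0.022 [[0.4846, 0.0365, 0.022], [0.4819, -0.2006, 0.022]]
hood top front: L,R 0.056 [[0.6568, 0.0304, 0.056], [0.6635, -0.1736, 0.056]]
hood base front left (443,146) 0.012 [[0.659, 0.0217, 0.012]]
wood NL 0.024 [[0.6154, -0.0147, 0.024], [0.6689, -0.0111, 0.024]]
wood NL 0.033 [[0.615, -0.0123, 0.033], [0.6671, -0.0088, 0.033]]
wood NL 0.043 [[0.6146, -0.0096, 0.043], [0.6651, -0.0062, 0.043]]
lid NL NR 0.033 [[0.6189, -0.0186, 0.033], [0.6253, -0.1457, 0.033]]
lid NL NR 0.038 [[0.6186, -0.0172, 0.038], [0.6249, -0.1424, 0.038]]
lid NL NR 0.043 [[0.6183, -0.0157, 0.043], [0.6246, -0.1391, 0.043]]
near face top, bottom 0.012 [[0.6159, -0.0179, 0.012], [0.6239, -0.1506, 0.012]]
near face top, bottom 0.024 [[0.6154, -0.0147, 0.024], [0.6231, -0.1429, 0.024]]
```

```bash
python3 - <<'E'
from plant import robot
from h import *
c=robot.get_calibration("wrist")
f=lambda l:[[x/2.2+140-.27,y/2.2+90-.27] for x,y in l]
print(np.round(onz(c,f([(457,157),(433,546)]),.056),4), np.round(onz(c,f([(443,147)]),.012),4))
print(robot.tip_reach)
s=robot.observe();print(s["time"])
for yaw in(0,180,-3.5+180,3.5):
  for p in([.633,-.078,.15],[.633,-.078,.105],[.5,-.03,.105]): print(yaw,p,robot.ik(p,[180,0,yaw]))
E
```

```text
[[ 0.663   0.0257  0.056 ]
 [ 0.6635 -0.1736  0.056 ]] [[0.6647 0.0232 0.012 ]]
0.0726
0.15
0 [0.633, -0.078, 0.15] [-18.74902457  14.07623585  -1.48839238  74.43537177   0.
 161.25097543]
0 [0.633, -0.078, 0.105] [-18.74902457  15.8116163   -4.26636129  69.92202242   0.
 161.25097543]
0 [0.5, -0.03, 0.105] [-18.42862709  -7.85283668 -28.96544516  68.88739152   0.
 161.57137291]
180 [0.633, -0.078, 0.15] [-18.74902457  14.07623585  -1.48839238  74.43537177   0.
 -18.74902457]
180 [0.633, -0.078, 0.105] [-18.74902457  15.8116163   -4.26636129  69.92202242   0.
 -18.74902457]
180 [0.5, -0.03, 0.105] [-18.42862709  -7.85283668 -28.96544516  68.88739152   0.
 -18.42862709]
176.5 [0.633, -0.078, 0.15] [-18.74902457  14.07623585  -1.48839238  74.43537177   0.
 -15.24902457]
176.5 [0.633, -0.078, 0.105] [-18.74902457  15.8116163   -4.26636129  69.92202242   0.
 -15.24902457]
176.5 [0.5, -0.03, 0.105] [-18.42862709  -7.85283668 -28.96544516  68.88739152   0.
 -14.92862709]
3.5 [0.633, -0.078, 0.15] [-18.74902457  14.07623585  -1.48839238  74.43537177   0.
 157.75097543]
3.5 [0.633, -0.078, 0.105] [-18.74902457  15.8116163   -4.26636129  69.92202242   0.
 157.75097543]
3.5 [0.5, -0.03, 0.105] [-18.42862709  -7.85283668 -28.96544516  68.88739152   0.
 158.07137291]
```

```bash
python3 - <<'E'
from plant import robot
import cv2, numpy as np
robot.set_gripper(0.04)
robot.move_pose([.636,-.0785,.15],[180,0,183.5])
robot.line_to([.636,-.0785,.125],vel=.05)
robot.pause(.2)
s=robot.observe();print(s["time"],s["tool_pos"],s["tcp_rot"],s["ft_force"],s["torque"],s["gripper_width"])
F=np.array([robot.observe()["ft_force"] for _ in range(3)]);print(F)
for n in("scene","side","wrist"): cv2.imwrite(f"pics/{n}1.png",robot.grab_frame(n))
a=[cv2.imread(f"pics/{n}1.png") for n in("side","wrist")]
a[0]=cv2.resize(a[0][120:260,150:337],None,fx=3,fy=3)
cv2.imwrite("pics/b1.png",cv2.resize(np.hstack([a[0],a[1][:420]]),None,fx=.71,fy=.71))
E
```

```text
3.0417 [ 0.63621943 -0.07857068  0.12542885] [-1.79985927e+02  3.40782697e-02 -1.76500889e+02] [-0.48328193  0.69404728  0.30888153] [-0.03778506  0.0182901   0.00812872] 0.04006770898059303
[[-0.48328193  0.69404728  0.30888153]
 [-0.48328193  0.69404728  0.30888153]
 [-0.48328193  0.69404728  0.30888153]]
```

View pics/b1.png

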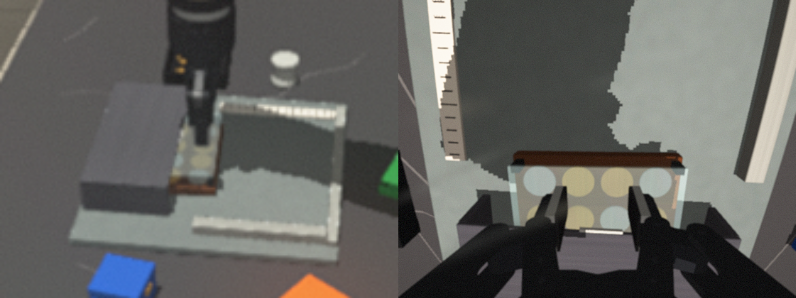

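The fingers straddle the case's centre line over the exposed coins, in front of the hood's edge. The wrist picture shows the case's near edge at about (598,158) and the fingertips at about (555,195) and (640,195). Next I feel for the lid.

```bash
python3 - <<'E'
from plant import robot
import numpy as np
f0=robot.observe()["ft_force"]
r=robot.line_to([.636,-.0785,.097],vel=.01,guard=1.5)
for i in range(3):
    s=robot.observe();print(r,s["time"],s["tool_pos"],s["ft_force"]-f0,s["torque"]);robot.pause(.15)
E
```

```text
True 4.6 [ 0.63596943 -0.07849995  0.11240339] [-0.21714134  1.2440158   4.61210431] [-0.05069388 -0.12673623 -0.04233837]
True 4.75 [ 0.63596135 -0.07849386  0.11236925] [ 0.69957503 -1.47026193  4.62254498] [-0.0114281  -0.2328935   0.01695501]
True 4.9 [ 0.63594582 -0.07850642  0.11233323] [ 1.89408855 -0.1501599   4.92924745] [-0.13339725 -0.45266508  0.02511411]
```

```bash
cat > p.py <<'E'
from plant import robot
import numpy as np
def fz(n=4):
    a=[]
    for _ in range(n):
        a.append(robot.observe()["ft_force"]); robot.pause(.03)
    return np.mean(a,0)
E
python3 - <<'E'
from p import *
z=.1122
for i in range(5):
    robot.line_to([.636,-.0785,z],vel=.01)
    f=fz()-[-.48,.69,.31]; s=robot.observe(); print(s["time"],z,s["tool_pos"],f)
    if f[2]>6.8: break
    z-=.0002
E
```

```text
5.4333 0.1122 [ 0.63605679 -0.07852808  0.1122711 ] [ 1.56656813 -1.26705931  5.13971131]
5.8167 0.11199999999999999 [ 0.63604456 -0.07851407  0.11215283] [ 0.80830417 -1.0016744   5.40868255]
6.2 0.11179999999999998 [ 0.63603798 -0.07851813  0.11205658] [ 0.7548378  -0.87498924  5.97050052]
6.5833 0.11159999999999998 [ 0.63604061 -0.07854706  0.1119299 ] [ 0.7901504  -1.03837992  6.62936609]
6.9667 0.11139999999999997 [ 0.6360372  -0.07851127  0.11178343] [ 0.22258828 -1.05419086  7.49143411]
```

```bash
cat >> p.py <<'E'
B=np.array([-.48,.69,.31])
def drag(p0,p1,z,n,vel=.04,y0=None,y1=None,target=7.5,lo=None):
    p0=np.array(p0);p1=np.array(p1)
    for i in range(1,n+1):
        p=p0+(p1-p0)*i/n
        rot=None if y0 is None else [180,0,y0+(y1-y0)*i/n]
        robot.line_to([p[0],p[1],z],vel=vel,rotation=rot)
        s=robot.observe(); f=s["ft_force"]-B
        print(round(s["time"],2),np.round(s["tool_pos"],4),round(z,4),np.round(f,1))
        e=f[2]-target
        z+=np.clip(e*0.0002,-.0004,.0008)
        if f[2]>12: robot.line_to([p[0],p[1],z],vel=.03)
    return z
E
python3 - <<'E'
from p import *
import cv2
z=drag([.636,-.0785],[.616,-.0785],.1114,4,vel=.03)
print(z)
cv2.imwrite("pics/wrist2.png",robot.grab_frame("wrist"))
E
```

```text
7.28 [ 0.6313 -0.0786  0.1119] 0.1114 [ 1.5 -0.8  6.7]
7.6 [ 0.6264 -0.0786  0.1119] 0.1112 [ 2.2 -0.7  7.4]
7.92 [ 0.6214 -0.0786  0.1119] 0.1112 [ 2.2 -0.8  7.5]
8.23 [ 0.6164 -0.0786  0.1119] 0.1112 [ 2.1 -0.6  7.4]
0.11121499491010554
```

View pics/wrist2.png

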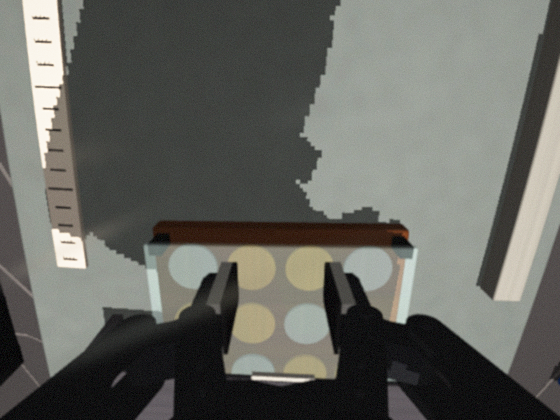

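The case follows the fingers: its near edge at y≈225 keeps its distance from the fingertips, and more of the lid is clear of the hood. I'll go on drawing it out and take out the yaw.

```bash
python3 - <<'E'
from p import *
import cv2
z=drag([.616,-.0785],[.556,-.0785],.1112,6,vel=.04,target=7.8)
z=drag([.556,-.0785],[.512,-.040],z,6,vel=.04,y0=183.5,y1=180,target=7.8)
print(z)
for n in("scene","side","wrist"): cv2.imwrite(f"pics/{n}3.png",robot.grab_frame(n))
E
```

```text
8.68 [ 0.6062 -0.0786  0.1118] 0.1112 [ 1.1 -0.6  7.8]
9.08 [ 0.5962 -0.0786  0.1118] 0.1112 [ 1.2 -1.   8.2]
9.48 [ 0.5861 -0.0785  0.1118] 0.1113 [ 0.6 -0.7  8.8]
9.88 [ 0.5761 -0.0785  0.1119] 0.1115 [ 0.7 -0.7  7.1]
10.28 [ 0.5661 -0.0786  0.1118] 0.1113 [ 0.4 -1.1  7.7]
10.68 [ 0.5561 -0.0786  0.1118] 0.1113 [ 0.9 -1.6  6.7]
11.07 [ 0.5489 -0.0722  0.1117] 0.1111 [ 1.4 -1.3  7.8]
11.47 [ 0.5416 -0.0658  0.1117] 0.1111 [ 0.5 -1.5  7.8]
11.86 [ 0.5342 -0.0594  0.1117] 0.1111 [ 0.6 -0.6  7.2]
12.25 [ 0.5269 -0.053   0.1116] 0.111 [ 0.7 -1.7  8.3]
12.64 [ 0.5195 -0.0465  0.1117] 0.1111 [ 0.7 -1.   8.5]
13.03 [ 0.5121 -0.04    0.1117] 0.1112 [ 0.5 -1.7  7.8]
0.11121864591736641
```

View pics/wrist3.png

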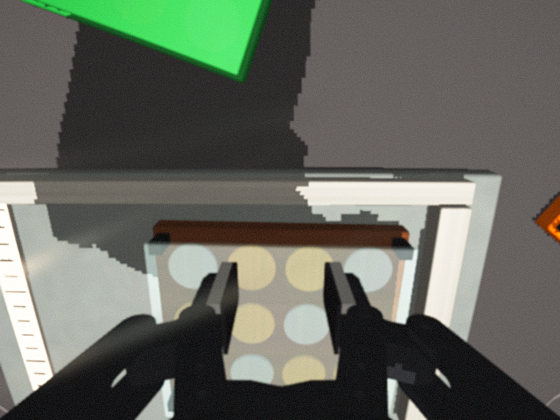

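```bash
python3 - <<'E'
import cv2,numpy as np
a=cv2.imread("pics/side3.png")[120:260,150:350];b=cv2.imread("pics/scene3.png")[120:320,110:340]
b=cv2.resize(b,(400,348));a=cv2.resize(a,(400,280));a=cv2.copyMakeBorder(a,0,68,0,0,0)
cv2.imwrite("pics/b3.png",np.hstack([a,b]))
E
```

```text
(no output)
```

View pics/b3.png

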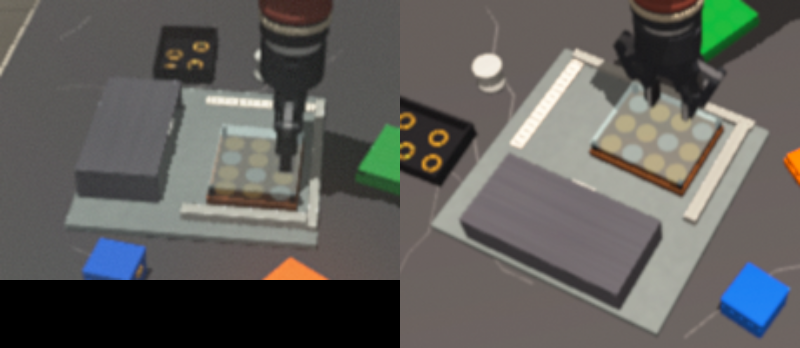

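```bash
python3 - <<'E'
import cv2
im=cv2.imread("pics/wrist3.png")
cv2.imwrite("pics/c3.png",cv2.resize(im[160:270,140:500],None,fx=2.2,fy=2.2,interpolation=cv2.INTER_CUBIC))
E
```

```text
(no output)
```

View pics/c3.png

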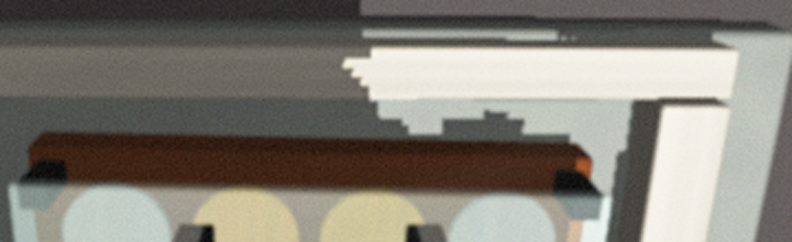

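```bash
python3 - <<'E'
from plant import robot
from h import *
c=robot.get_calibration("wrist")
f=lambda l:[[x/2.2+140-.27,y/2.2+160-.27] for x,y in l]
a=onz(c,f([(38,133),(585,146)]),.012);b=onz(c,f([(20,96.5),(700,100.5)]),.022);d=onz(c,f([(661,106),(640,242)]),.026)
g=lambda v:np.degrees(np.arctan2(v[1],v[0]))
print(a,g(a[1]-a[0])-90);print(b,g(b[1]-b[0])-90);print(d,g(d[0]-d[1]))
E
```

```text
[[ 0.49338807 -0.10587769  0.012     ]
 [ 0.49659839  0.02641603  0.012     ]] -1.3901045927492817
[[ 0.48118827 -0.10508665  0.022     ]
 [ 0.48195814  0.04752745  0.022     ]] -0.28903085066413325
[[0.4820137  0.03673796 0.026     ]
 [0.51527843 0.03677232 0.026     ]] -179.9408223072105
```

```bash
python3 - <<'E'
from p import *
import cv2
z=drag([.512,-.040],[.501,-.040],.1111,3,vel=.03,y0=180,y1=181.1,target=7.5)
z=drag([.501,-.040],[.4965,-.040],z,5,vel=.015,target=7.5)
z=drag([.4965,-.040],[.4965,-.032],z,3,vel=.03,target=7.5)
z=drag([.4965,-.032],[.4965,-.0275],z,5,vel=.015,target=7.5)
print(z)
cv2.imwrite("pics/wrist4.png",robot.grab_frame("wrist"))
im=cv2.imread("pics/wrist4.png")
cv2.imwrite("pics/c4.png",cv2.resize(im[160:330,140:500],None,fx=2.2,fy=2.2,interpolation=cv2.INTER_CUBIC))
E
```

```text
13.46 [ 0.5088 -0.0401  0.1117] 0.1111 [ 1.9 -0.8  6.4]
13.73 [ 0.5053 -0.0402  0.1117] 0.1109 [ 2.3 -1.   8.2]
14.01 [ 0.5016 -0.0402  0.1117] 0.111 [ 1.9 -0.1  6.4]
14.26 [ 0.501  -0.0402  0.1117] 0.1108 [ 3.9 -1.   7.2]
14.51 [ 0.5003 -0.0402  0.1117] 0.1107 [ 2.6 -0.7  7.6]
14.76 [ 0.4996 -0.0403  0.1118] 0.1108 [ 6.3 -0.5  6.8]
15.01 [ 0.4988 -0.0403  0.1118] 0.1106 [ 6.3 -0.5  6.3]
15.26 [ 0.4981 -0.0403  0.1117] 0.1104 [ 6.5 -0.1  7.1]
15.51 [ 0.4979 -0.038   0.1116] 0.1103 [ 5.2 -3.5  8. ]
15.76 [ 0.4978 -0.0354  0.1116] 0.1104 [ 4.  -4.2  7.4]
16.01 [ 0.4977 -0.0328  0.1116] 0.1104 [ 4.3 -4.7  8.5]
16.26 [ 0.4977 -0.032   0.1117] 0.1106 [ 3.5 -5.1  7.4]
16.51 [ 0.4976 -0.0311  0.1117] 0.1106 [ 3.4 -4.4  6.9]
16.76 [ 0.4976 -0.0302  0.1116] 0.1105 [ 3.8 -5.3  8. ]
17.01 [ 0.4976 -0.0293  0.1117] 0.1106 [ 2.5 -4.9  7.6]
17.26 [ 0.4976 -0.0284  0.1116] 0.1106 [ 3.6 -5.   7.3]
0.11056714379255579
```

View pics/c4.png

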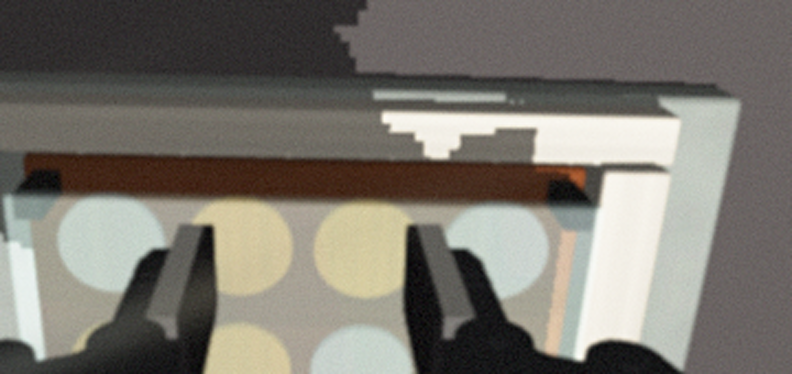

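```bash
python3 - <<'E'
from plant import robot
from h import *
c=robot.get_calibration("wrist")
f=lambda l:[[x/2.2+140-.27,y/2.2+160-.27] for x,y in l]
b=onz(c,f([(30,153),(580,163)]),.022);d=onz(c,f([(604,175),(578,355)]),.026)
w=onz(c,f([(30,196),(600,206)]),.0425)
wl=onz(c,f([(585,170)]),.024)
print(b,d,"lid near edge",w,"wood corner top",wl)
E
python3 - <<'E'
import cv2
im=cv2.imread("pics/wrist4.png")
cv2.imwrite("pics/d4.png",cv2.resize(im[220:330,370:460],None,fx=5.4,fy=5.4,interpolation=cv2.INTER_CUBIC))
E
```

```text
[[ 0.48156423 -0.09329205  0.022     ]
 [ 0.48142092  0.03286955  0.022     ]] [[0.48264363 0.03715504 0.026     ]
 [0.53067339 0.03789583 0.026     ]] lid near edge [[ 0.48284302 -0.08603573  0.0425    ]
 [ 0.48266652  0.03017038  0.0425    ]] wood corner top [[0.48231865 0.03346031 0.024     ]]
```

View pics/d4.png

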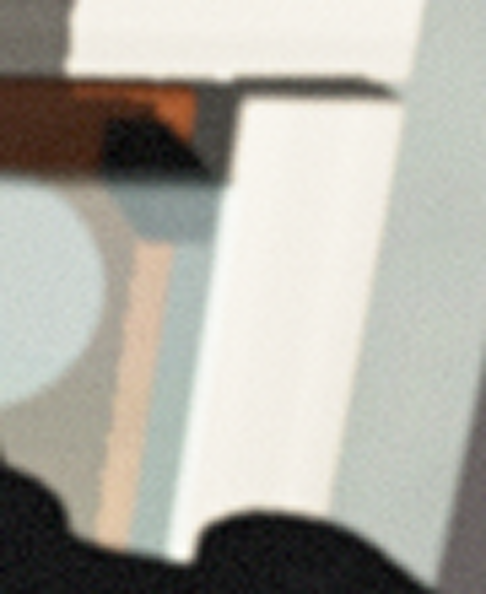

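The lip is closed up, but a gap of about 3.5 mm is left at the fence (wood edge at (195,110) against the fence face at (235,110) in the crop). I'll ease off the lip and slide further in +y with a little more press.

```bash
python3 - <<'E'
from p import *
import cv2
z=drag([.4965,-.0275],[.4985,-.0275],.1105,2,vel=.02,target=9)
z=drag([.4985,-.0275],[.4985,-.0195],z,8,vel=.02,target=9)
print(z)
cv2.imwrite("pics/wrist5.png",robot.grab_frame("wrist"))
im=cv2.imread("pics/wrist5.png")
cv2.imwrite("pics/c5.png",cv2.resize(im[160:330,140:500],None,fx=2.2,fy=2.2,interpolation=cv2.INTER_CUBIC))
E
```

```text
17.56 [ 0.498  -0.0283  0.1113] 0.1105 [ 0.9 -5.   8.9]
17.81 [ 0.4985 -0.0281  0.1111] 0.1105 [-3.3 -3.9 10.7]
18.06 [ 0.4986 -0.0272  0.1114] 0.1108 [-0.9 -4.   8.5]
18.31 [ 0.4988 -0.0262  0.1114] 0.1107 [-0.7 -5.1  8.6]
18.56 [ 0.4988 -0.0255  0.1114] 0.1106 [-0.3 -5.   9.5]
18.81 [ 0.4989 -0.0246  0.1115] 0.1107 [-0.5 -6.6  8.3]
19.06 [ 0.499  -0.0237  0.1114] 0.1106 [-0.3 -7.4  9. ]
19.31 [ 0.499  -0.0227  0.1114] 0.1106 [ 0.4 -6.2  9.4]
19.56 [ 0.499  -0.0216  0.1115] 0.1107 [-0.  -7.8  7.4]
19.81 [ 0.4991 -0.0208  0.1113] 0.1104 [ 0.7 -7.   9. ]
0.11036792211933033
```

View pics/c5.png

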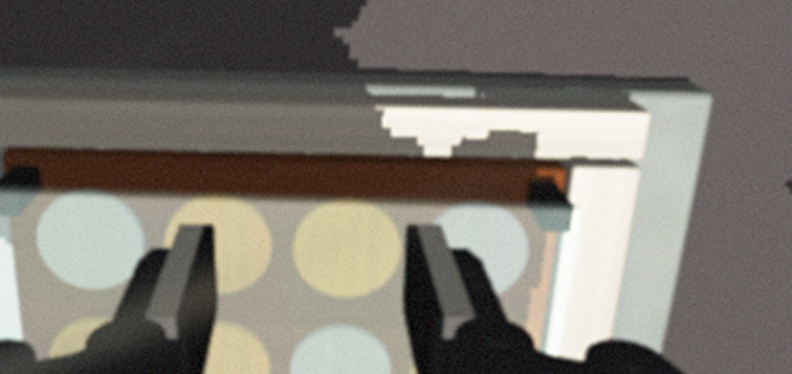

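Fence contact: the side force rose to about 7 N and then the finger slipped, and the wood now touches the fence at crop (568,170). I'll give one last nudge to the lip, then lift off and inspect from above.

```bash
python3 - <<'E'
from p import *
import cv2
z=drag([.4985,-.0195],[.4955,-.0195],.1105,5,vel=.015,target=7.5)
s=robot.observe();p=s["tool_pos"]
robot.line_to([p[0],p[1],.114],vel=.02)
robot.line_to([p[0],p[1],.16],vel=.1)
robot.move_pose([.53,-.06,.33],[180,0,90])
robot.pause(.3)
s=robot.observe();print(s["time"],s["ft_force"])
cv2.imwrite("pics/wrist6.png",robot.grab_frame("wrist"))
cv2.imwrite("pics/scene6.png",robot.grab_frame("scene"));cv2.imwrite("pics/side6.png",robot.grab_frame("side"))
E
```

```text
20.11 [ 0.4989 -0.0207  0.1116] 0.1105 [ 1.9 -6.6  7.5]
20.36 [ 0.4985 -0.0206  0.1116] 0.1105 [ 3.4 -5.8  7.6]
20.61 [ 0.498  -0.0204  0.1117] 0.1105 [ 4.5 -5.   6.6]
20.86 [ 0.4976 -0.0204  0.1116] 0.1104 [ 5.2 -3.1  7.7]
21.11 [ 0.497  -0.0203  0.1117] 0.1104 [ 5.2 -2.3  7.8]
23.7417 [-0.21855774 -0.13059992 -0.51502799]
```

View pics/wrist6.png

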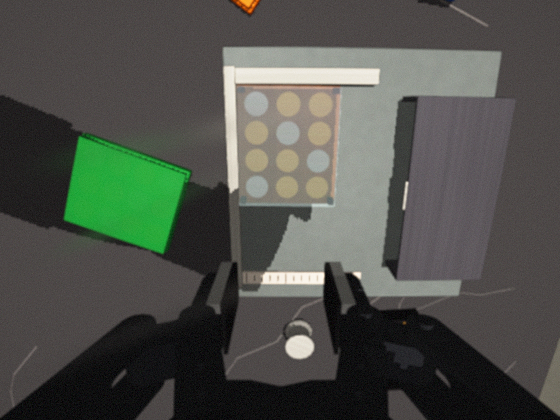

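```bash
python3 - <<'E'
import cv2,numpy as np
im=cv2.imread("pics/wrist6.png")
cv2.imwrite("pics/c6.png",cv2.resize(im[110:320,180:400],None,fx=2.8,fy=2.8,interpolation=cv2.INTER_CUBIC))
a=cv2.imread("pics/scene6.png")[120:320,60:360]
cv2.imwrite("pics/s6.png",cv2.resize(a,None,fx=2.6,fy=2.6))
E
```

```text
(no output)
```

View pics/c6.png

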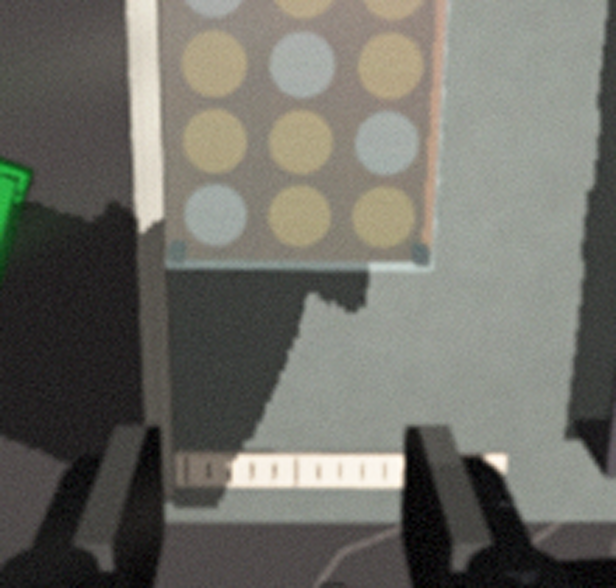

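View pics/s6.png

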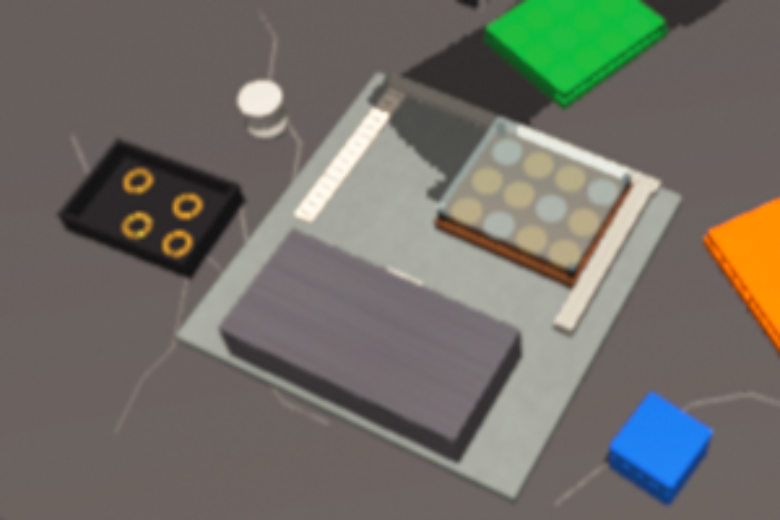

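```bash
python3 - <<'E'
import cv2
im=cv2.imread("pics/wrist6.png")
cv2.imwrite("pics/d6.png",cv2.resize(im[60:215,218:388],None,fx=3.8,fy=3.8,interpolation=cv2.INTER_CUBIC))
E
```

```text
(no output)
```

View pics/d6.png

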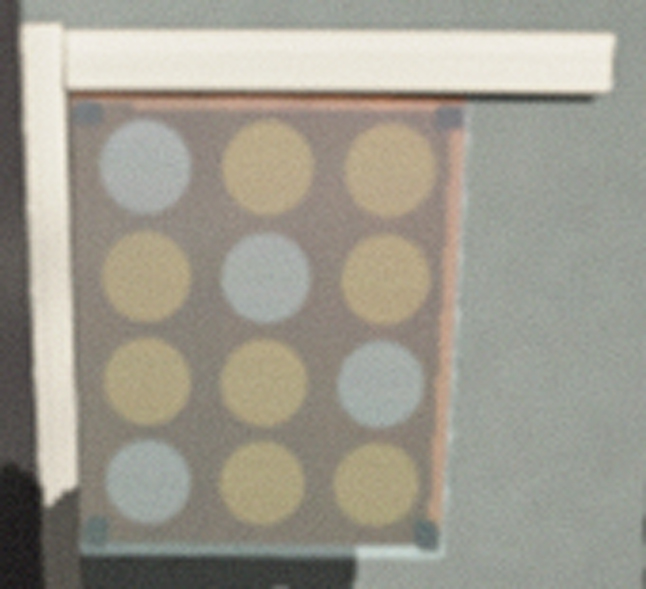

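```bash
python3 - <<'E'
from plant import robot
from h import *
c=robot.get_calibration("wrist")
f=lambda l:[[x/3.8+218-.37,y/3.8+60-.37] for x,y in l]
g=lambda v:np.degrees(np.arctan2(v[1],v[0]))
C=onz(c,f([(145,167),(390,169),(148,482),(376,485)]),.034)
print(C,"row",g(C[1]-C[0]),g(C[3]-C[2]),"col",g(C[0]-C[2])-90,g(C[1]-C[3])-90)
L=onz(c,f([(64,60),(77,485)]),.022);F=onz(c,f([(70,92),(610,93)]),.026)
print("lip",L,g(L[0]-L[1])-90,"fence",F,g(F[1]-F[0]))
E=onz(c,f([(463,104),(440,555),(82,548)]),.042);print("lid",E, "lid far edge",g(E[0]-E[1])-90,"right edge",g(E[1]-E[2]))
print("coin centre",C.mean(0))
E
```

```text
[[ 0.50521727  0.01693359  0.034     ]
 [ 0.57164012  0.01650595  0.034     ]
 [ 0.50430332 -0.07084986  0.034     ]
 [ 0.5706254  -0.07170488  0.034     ]] row -0.36887930162007093 -0.7386066295152989 col -0.5965085529369389 -0.6590651487251478
lip [[ 0.48271922  0.04519167  0.022     ]
 [ 0.48207503 -0.07472209  0.022     ]] -0.30779849793627534 fence [[0.48456918 0.03665817 0.026     ]
 [0.63227549 0.03694116 0.026     ]] 0.1097740770100973
lid [[ 0.58935247  0.03307033  0.042     ]
 [ 0.58900568 -0.09054586  0.042     ]
 [ 0.48537853 -0.08847856  0.042     ]] lid far edge -0.1607332575636775 right edge -1.1428614604310636
coin centre [ 0.53794653 -0.0272788   0.034     ]
```

```bash
python3 -c "
from plant import robot
robot.job_done(); print(robot.observe()['time'])"
```

```text
the job is handed in; nothing more can be done
the job is handed in; nothing more can be done
```

I drew the coin case out of the hood and slid it into the front-left corner, against the lip and the left-hand fence, then handed the job in. I lifted clear at about 21 s and took the last check pictures at about 24 s, against the 51 s limit.

**How it went:** I pressed on the exposed part with two fingertips, at about 7–9 N and never above 10.7 N in the readings. On the way to the corner I took out most of the skew. The first slide to the fence slipped and left a gap of about 3.5 mm. I eased off the lip and slid it again with slightly more press until it touched the fence. After that I nudged it back onto the lip and lifted straight off.

**Last checks, from the wrist camera above:**

| Check | Measured | Allowed |
|---|---|---|
| Case centre from the lip origin (x) | about 0.0616 m | 0.058–0.0638 m |
| Case centre from the fence origin (y) | about 0.072 m | up to 0.0758 m |
| Angle to the plate | about 0.3–0.7° | 2° |

- **Angle:** the single-edge readings scattered from −0.2° to −1.1°, still within the limit.
- **Hand and bystanders:** the hand is clear of everything. The ring box, loupe and tray look undisturbed in the scene picture, though I did not measure them.
- **Not measured:** I did not measure the force on the lip or fence directly. The side forces on the tool stayed below about 8 N throughout.

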